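Hold a brake pad down in the filing jig

ROBOT

A 6-joint arm with a two-finger parallel gripper is mounted at the origin on a cart in front of the work surface, level with it; the furniture and walls round the work are solid. World frame = base frame: x ahead of the robot, y to its left, z up, the work surface at z = 0. Lengths are in m, angles in rad, forces in N, time in s.
With the tool pointing down it reaches from about 0.275 to 0.75 m from the base axis. Payload 10.2 kg.
Tool frame: the origin (TCP) lies midway between the tips of the shut fingers; the grasp point (between the pads) lies 19 mm behind it (env.hold_point_z is the distance from the TCP to the grasp point, in m); z points along the fingers, y is the line along which they close (so a half turn about z gives the same grasp; the last joint's range is limited). The gripper opens to 85 mm and grips with 20 to 120 N. Pads are 22 mm wide; open, the fingers measure 114 mm over their backs; the gripper's body (76 mm by 85 mm) begins 54 mm behind the grasp point. The pads swing forward as they close: fully open they stand 13 mm farther back than shut.
Start: joints at [-1.532, 0.313, 1.498, -0, 1.331, -0.223], TCP at [0.136, -0.507, 0.209] pointing down, gripper open.
Joint ranges: [-2.94, 2.94], [-0.97, 2.17], [0.19, 2.56], [-1.23, 4.37], [0.02, 3.11], [-2.88, 2.88]. Speed limits (rad/s): [2.39, 2.39, 3.01, 3.14, 3.14, 3.14].

INTERFACE

Orientations are given as a unit quaternion [x, y, z, w].
In Python, from bench import env, kinematics, monitor, eyes, job gives the robot as it stands. The module is installed in compiled form; this text tells all that it offers. Calls block until the motion is done:
- env.reach(position, orientation): joint-space move of the TCP to a pose.
- env.movel(position, velocity=0.15, frame=None, guard=None): straight line of the TCP; frame=None keeps the orientation; velocity is the mean speed in m/s. With guard (N) it stops when the force on the tool has changed by that much, and returns True; else False.
- env.set_joints(angles): joint-space move.
- env.release() and env.close_gripper(effort=None): open the fingers fully, or close them until they stop; effort is the grip in N (None keeps the last).
- env.hold(seconds).
- kinematics.ik(position, orientation): joint angles nearest the present ones, or None.
- monitor.sense(): the state.
- eyes.grab_frame(name): name is "scene" or "top" or "wrist"; returns a dict with "frame" (384x512x3 uint8, red, green, blue), "mtx" (3x3 intrinsics, pixels), "view" (4x4, takes a point from world to camera coordinates). Camera axes: x right, y down, z forward; pixel columns grow to the right and rows downward; lengths in m; the calibration is good to about 2 mm. The wrist camera is an equidistant fisheye: a pixel r from the principal point sees the ray r / f radians off the axis. A picture is of the moment at which its call begins. There is no depth.
A pose or a line that the arm cannot do raises env.MotionError and nothing moves.
- job.hand_in(): hands the job in; it is judged then, once.
The state is a dict: "clock": time; "joints": joint angles; "qvel": joint speeds; "joint_efforts": joint torques, N m; "position": TCP position; "ee_rot": TCP orientation; "contact_force": force on the tool from outside, world axes, zero at the start; "ft_torque": the same for the moment, N m; "finger_gap": opening from 0.0 (shut) to 1.0 (fully open); "gripper_force": force on a finger pad.
Only numpy, scipy, OpenCV 4.12 (cv2) and the standard library are available. Lean on these libraries where they do the work, as an engineer would, in place of code of your own. Each camera call takes 0.05 s, during which the arm holds its last target. There are 200 camera calls.

TASK

Lay the loose brake pad, lining up, on the steel bar of the blue filing jig, slide it lengthwise under the raised foot until its end meets the back stop, and let go. Then press the black thumb pad of the lever down with the fingers until the pointer is in the green band, never in the red, so that the foot clamps the bare end of the pad; keep it there at least two seconds and finish while still holding it. Leave the food tin, spark plug and steel block where they are.

Things in the scene. Friction and masses are not known exactly. Their poses are not given: they have to be found in the camera images.
- brake_pad: Loose disc brake pad, 0.14 kg, dark lining up. Steel plate 44 mm wide (its x), 99 mm long (its y), about 4.5 mm thick; on it the lining block, x -18 to +16 mm, y -32 to +32 mm, its top 12 mm above the underside (an easy grasp, 34 mm across x); about 18 mm of bare plate at either end. Origin: centre of the underside, z up. Either end may go in first.
- jig_nest (a point): Where the pad's origin belongs: on the steel bar of the jig, z up, +x the way the pad slides in (its long side along x). Bar 28 mm wide, x -49 to +45 mm, top 18 mm above the bench, 8 mm above the base plate. Back stop face at x +49.7 mm. Side guides 49 mm apart, 9 mm high, from x +19 mm, mouth flaring to 58 mm at x +4 mm; nothing beside the pad in front of that.
- jig: Blue filing jig, fixed to the bench; same axes as jig_nest. Origin on the bench under the foot, at jig_nest x +43 mm, y 0. Base plate 10 mm thick, x -115 to +31 mm, y -85 to +105 mm, with a tongue 46 mm wide on to y -220 mm. Lever pivot at y +65 mm, 45 mm up. White scale at y -195 mm, 83 mm high. At rest the lever's top is about 61 mm up over the foot.
- lever_pad (a point): Centre of the top of the black round thumb pad (38 mm across) on the lever's free end, moving with it; press it from above. The lever bar, 14 mm wide, runs from the pivot over the foot to here, 0.19 m from the pivot, sloping up at rest. The top is about 91 mm above the bench at rest, 48 mm in the middle of the green band: about 43 mm down and 5 mm along -y of the jig.
- press_lever (a joint): Turn of the sprung lever, rad: 0 at rest (up; its spring returns it), growing as the thumb pad goes down, 1.9 mm per 0.01 rad. The foot meets a seated pad at about 0.15. Green band 0.205 to 0.25 (middle 0.2275), red from 0.275, end stop 0.32. Takes about 1.5 N to start, 5 to 8 N in the green with a pad in. A pointer 70 mm beyond the thumb pad shows it on the white scale.
- press_foot: Sprung foot under the lever, black tip 10 mm thick; origin at the centre of its tip. At rest it hangs about 10 mm above where the bare end of the seated pad lies. Past contact its own spring (1.6 N/mm) gives: about 7 to 12 N on the pad in the green band.
- food_tin: White and green food tin, 76 mm across, 110 mm high, standing right of the jig; leave alone. Origin: centre of the underside.
- spark_plug: White spark plug, 24 mm across, 64 mm high, standing on end behind the jig; leave alone. Origin: centre of the underside.
- steel_block: Brownish steel block, 45 x 56 mm, 42 mm high, in front of the jig; leave alone. Origin: centre of the underside.
Mind the look-alikes: they are no part of the job. Of the things that look like the brake_pad, the middle-sized one is meant.

How it is judged:
By the outcome, as a careful person would: the job done as asked, in the order asked, and still so for the second after the job is handed in, while the arm keeps its last pose, push and grip.
It also fails if it takes over 61 s, if anything falls off the work surface, if the arm or the gripper's body presses on something with over 40 N, if the wrist force passes 120 N, or if a joint passes its speed limit or range.

## Working session

There is one attempt and no reset: what is moved stays moved. The work goes in short steps, each a Python script; the robot and the scene stay as the last script left them, time stands still between calls to the robot, and variables do not carry over. Pictures are saved under pics/ and viewed, at most 10 in all, crops included, and the job is handed in when it is done.

```bash
mkdir -p pics; python3 - <<'E'
from bench import env, kinematics, monitor, eyes, job
import cv2,numpy as np
for n in("top","scene"):
    f=eyes.grab_frame(n);np.savez(f"pics/{n}0.npz",**f)
    im=cv2.cvtColor(f["frame"],cv2.COLOR_RGB2BGR)
    cv2.imwrite(f"pics/{n}0.png",cv2.resize(im,(800,600),interpolation=cv2.INTER_CUBIC))
    print(n,f["mtx"].tolist(),np.round(f["view"],4).tolist())
s=monitor.sense();print(s["clock"],s["position"],s["ee_rot"],s["contact_force"])
E
```

```text
top [[479.23239203588776, 0.0, 257.9893897581879], [0.0, 479.23239203588776, 189.19307138149216], [0.0, 0.0, 1.0]] [[-0.0062, -1.0, 0.0005, 0.0173], [-0.9968, 0.0061, -0.0793, 0.5662], [0.0793, -0.001, -0.9969, 1.5896], [0.0, 0.0, 0.0, 1.0]]
scene [[426.29364410155665, 0.0, 257.61362218253237], [0.0, 426.29364410155665, 192.5331860404664], [0.0, 0.0, 1.0]] [[-0.7222, -0.6917, -0.0046, 0.406], [-0.3592, 0.3807, -0.8521, 0.2782], [0.5911, -0.6137, -0.5234, 0.8538], [0.0, 0.0, 0.0, 1.0]]
0.1 [ 0.13584669 -0.50686234  0.20829154] [ 9.91447454e-01  1.30505172e-01  5.88047253e-05 -5.85231023e-04] [-0.22510566  1.24423265 -0.7132246 ]
```

View pics/top0.png

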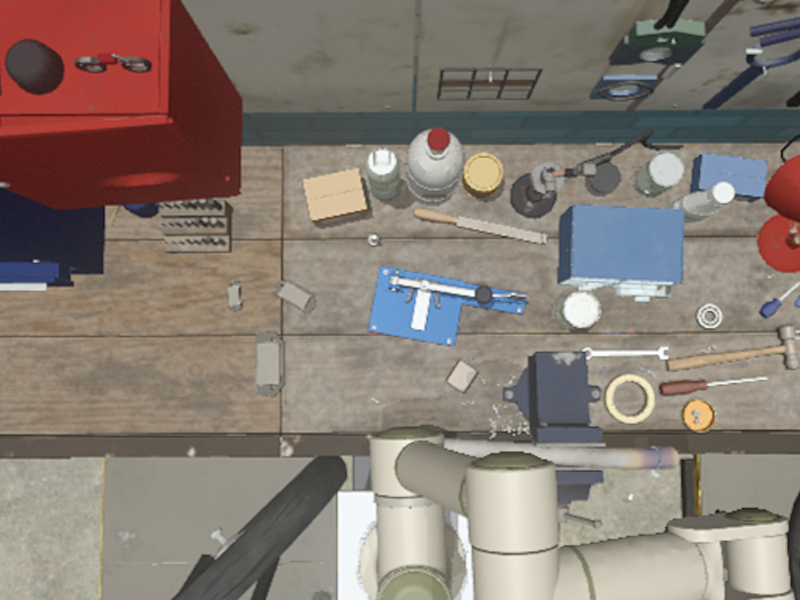

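View pics/scene0.png

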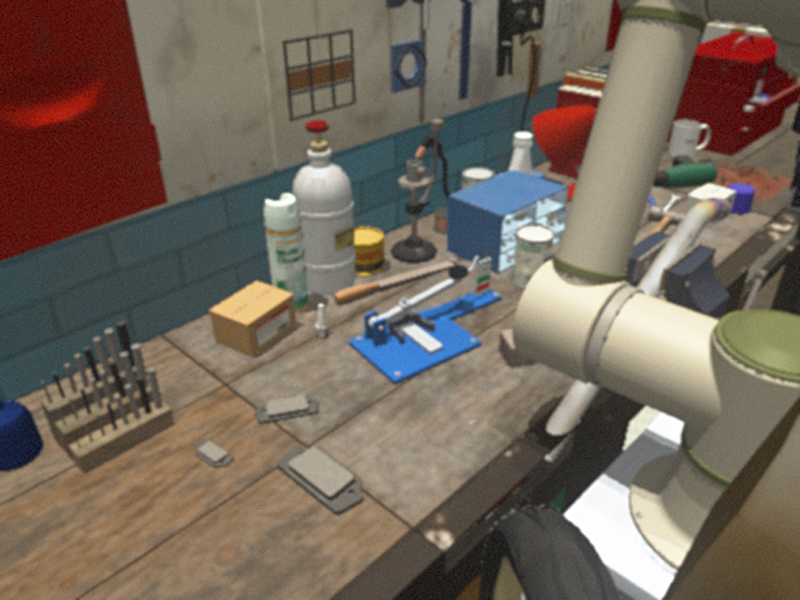

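Top view (800x600 px): three pad-like things: small (234,294), medium (296,296), large (270,362). The medium one (296,296) should be the 44 x 99 mm pad. The jig is at (430,305), the tin at (580,310), the plug at (374,240) and the block at (461,375). I'll confirm with an enlarged crop.

```bash
cat > h.py <<'E'
import cv2,numpy as np
from scipy.spatial.transform import Rotation as R
def cam(f): return np.array(f["mtx"]),np.array(f["view"])
def ray(f,px,fish=False):
    K,V=cam(f);px=np.atleast_2d(px).astype(float)
    d=np.c_[(px[:,0]-K[0,2])/K[0,0],(px[:,1]-K[1,2])/K[1,1],np.ones(len(px))]
    if fish:
        r=np.hypot(d[:,0],d[:,1]);k=np.sin(r)/np.maximum(r,1e-9)
        d=np.c_[d[:,0]*k,d[:,1]*k,np.cos(r)]
    return -V[:3,:3].T@V[:3,3],d@V[:3,:3]
def at_z(f,px,z,fish=False):
    o,d=ray(f,px,fish);t=(z-o[2])/d[:,2];return o+t[:,None]*d
def proj(f,P,fish=False):
    K,V=cam(f);P=np.atleast_2d(P);c=P@V[:3,:3].T+V[:3,3]
    if fish:
        r=np.hypot(c[:,0],c[:,1]);th=np.arctan2(r,c[:,2]);u=c[:,:2]/np.maximum(r,1e-9)[:,None]*th[:,None]
    else: u=c[:,:2]/c[:,2:]
    return u*[K[0,0],K[1,1]]+K[:2,2]
def down(yaw): # tool z down, tool y along world yaw direction
    y=np.array([np.cos(yaw),np.sin(yaw),0]);z=np.array([0,0,-1.]);return R.from_matrix(np.c_[np.cross(y,z),y,z]).as_quat()
E
python3 - <<'E'
from h import *
f=np.load("pics/top0.npz");im=f["frame"]
a=im[165:255,140:230];b=im[160:230,225:350]
def blow(c,x0,y0,s):
    c=cv2.resize(c,None,fx=s,fy=s,interpolation=cv2.INTER_CUBIC)
    for k in range(0,c.shape[1]//s,10):cv2.putText(c,str(x0+k),(k*s,8),0,.3,(255,0,0));cv2.line(c,(k*s,8),(k*s,14),(255,0,0))
    for k in range(0,c.shape[0]//s,10):cv2.putText(c,str(y0+k),(0,k*s+4),0,.3,(255,0,0))
    return c
A=blow(a,140,165,4);B=blow(b,225,160,6)
# stack: A rotated beside? place vertically in 800x600 limits
C=np.zeros((600,800,3),np.uint8);B=cv2.resize(B,(430*1,int(430*70/125)))
A=cv2.resize(A,(360,360));C[:360,:360]=A;
B=blow(b,225,160,6);B=B[:, :750]
cv2.imwrite("pics/cropA.png",cv2.cvtColor(np.vstack([np.hstack([blow(im[170:250,140:210],140,170,5),np.zeros((400,50,3),np.uint8)])]),cv2.COLOR_RGB2BGR))
cv2.imwrite("pics/cropB.png",cv2.cvtColor(B,cv2.COLOR_RGB2BGR))
# blue plate
hsv=cv2.cvtColor(im,cv2.COLOR_RGB2HSV);m=((hsv[...,0]>100)&(hsv[...,0]<120)&(hsv[...,1]>150)&(hsv[...,2]>110)).astype(np.uint8)
m[:160]=0;m[235:]=0;m[:,:230]=0;m[:,345:]=0
print(m.sum())
ys,xs=np.nonzero(m);P=at_z(f,np.c_[xs,ys],.01)
print(P.min(0),P.max(0))
# project-fit: maximise overlap of the model plate
from scipy.optimize import minimize
md=cv2.distanceTransform(1-m,cv2.DIST_L2,3)
def inpl(p):
    c,s=np.cos(p[2]),np.sin(p[2]);d=P[:,:2]-p[:2];x=c*d[:,0]+s*d[:,1];y=-s*d[:,0]+c*d[:,1];return x,y
def cost(p):
    x,y=inpl(p)
    # edges: points outside plate cost
    o1=np.hypot(np.maximum(0,np.maximum(x-.031,-.115-x)),np.maximum(0,np.maximum(y-.105,-.085-y)))
    o2=np.hypot(np.maximum(0,abs(x)-.023),np.maximum(0,np.maximum(y+.05,-.22-y)))
    return np.mean(np.minimum(np.minimum(o1,o2),.01))*1e3
best=min((minimize(cost,[x,y,t],method="Nelder-Mead",options=dict(xatol=1e-4,fatol=1e-6,maxiter=2000)) for x in(.55,.59,.63) for y in(0.,-.04,-.08) for t in(-.1,-.2)),key=lambda r:r.fun)
print(best.x,best.fun)
E
```

```text
0Traceback (most recent call last):
  File "<stdin>", line 21, in <module>
    return umr_minimum(a, axis, None, out, keepdims, initial, where)
ValueError: zero-size array to reduction operation minimum which has no identity
```

View pics/cropA.png

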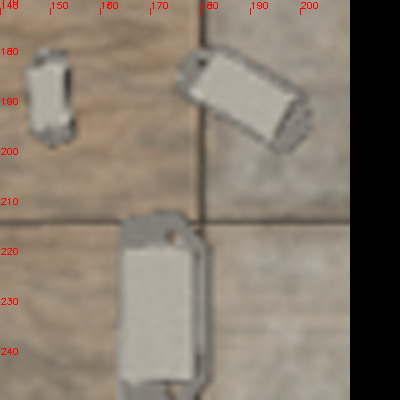

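View pics/cropB.png

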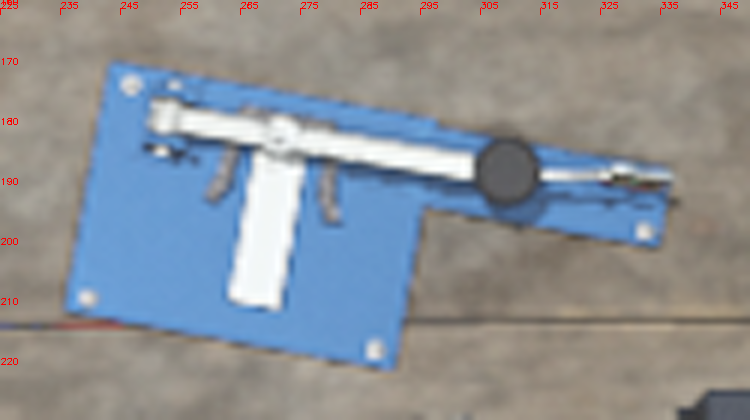

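Medium pad (crop A): lining centre near (188.5,189.5) in original pixels, about 64 mm of lining and 95 mm overall. The large one is about 130 mm long and the small one about 60 mm, so the medium one fits. The jig plate corners are clear in crop B, so I'll fit the jig pose from them.

```bash
python3 - <<'E'
from h import *
f=np.load("pics/top0.npz")
px=np.array([[65,312],[396,369],[110,62],[660,248],[672,165],[424,207]])/6.+[225,160]
M=np.array([[-.115,.105],[-.115,-.085],[.031,.105],[-.023,-.22],[.023,-.22],[-.023,-.085]])
def fit(M,W):
    mc,wc=M.mean(0),W.mean(0);H=(M-mc).T@(W-wc);t=np.arctan2(H[0,1]-H[1,0],H[0,0]+H[1,1])
    Rm=np.array([[np.cos(t),-np.sin(t)],[np.sin(t),np.cos(t)]]);o=wc-Rm@mc
    return o,t,np.linalg.norm(W-(M@Rm.T+o),axis=1)
W=at_z(f,px,.01)[:,:2];o,t,e=fit(M,W);print("jig",o,np.degrees(t),e.round(4))
Rm=np.array([[np.cos(t),-np.sin(t)],[np.sin(t),np.cos(t)]])
print("nest",o+Rm@[-.043,0],"lever_pad est",o+Rm@[0,-.125],"meas",at_z(f,np.array([[507/6+225,172/6+160]]),.091))
print("bar end meas",at_z(f,np.array([[255/6+225,305/6+160]]),.018)[0,:2],"pred",o+Rm@[-.092,0])
q=np.array([[206,50],[305,95],[275,145],[188,92]])/5.+[140,170]
W=at_z(f,q,.012)[:,:2];print("pad lining",W.mean(0),[np.linalg.norm(W[i]-W[(i+1)%4]) for i in range(4)])
d=W[0]+W[3]-W[1]-W[2];print("long axis yaw",np.degrees(np.arctan2(d[1],d[0])))
E
```

```text
jig [ 0.5851726  -0.03379414] -9.791807728468312 [0.0008 0.0011 0.002  0.0006 0.001  0.0005]
nest [ 0.54279902 -0.02648119] lever_pad est [ 0.56391403 -0.15697317] meas [[ 0.56155233 -0.15209124  0.091     ]]
bar end meas [ 0.49351342 -0.01775775] pred [ 0.49451284 -0.01814783]
pad lining [0.56893668 0.24835799] [np.float64(0.07404638476675608), np.float64(0.03934854582122701), np.float64(0.06933356939078385), np.float64(0.030927070293581254)]
long axis yaw 61.93435040425609
```

```bash
python3 - <<'E'
from h import *
from bench import env, kinematics, monitor, eyes
J=np.radians
for y in (-28,152):
    print(y,np.round(kinematics.ik([.569,.248,.1],down(J(y))),2))
for y in (-99.8,80.2):
    print(y,np.round(kinematics.ik([.49,-.02,.1],down(J(y))),2))
q=down(J(-28))
print(np.round(monitor.sense()["joints"],2))
env.reach([.2,-.40,.30],monitor.sense()["ee_rot"]) if 0 else None
env.reach([.569,.248,.16],down(J(152)) if abs(kinematics.ik([.569,.248,.16],q)[5])>2.6 else q)
f=eyes.grab_frame("wrist");np.savez("pics/w1.npz",**f)
cv2.imwrite("pics/w1.png",cv2.cvtColor(cv2.resize(f["frame"],(800,600),interpolation=cv2.INTER_CUBIC),cv2.COLOR_RGB2BGR))
s=monitor.sense();print(s["clock"],s["position"],np.round(s["joints"],2),f["mtx"].tolist())
c,_=ray(f,[[0,0]]);print("cam",c,np.round(f["view"][2,:3],3),proj(f,[.569,.248,.012],True)*800/512)
E
```

```text
-28 [ 0.22  0.62  1.33 -0.    1.2   0.71]
152 [ 0.22  0.62  1.33 -0.    1.2  -2.43]
-99.8 [-0.28  0.36  1.74 -0.    1.04  1.46]
80.2 [-0.28  0.36  1.74 -0.    1.04 -1.68]
[-1.53  0.31  1.5   0.    1.33 -0.22]
3.2083 [0.56928945 0.2473368  0.16003236] [ 0.22  0.56  1.26 -0.    1.32  0.71] [[297.3186396354542, 0.0, 257.4028821631132], [0.0, 297.3186396354542, 190.912622926424], [0.0, 0.0, 1.0]]
cam [0.6048081  0.31521061 0.32531392] [-0.143 -0.267 -0.953] [[402.37820555 265.96755013]]
```

View pics/w1.png

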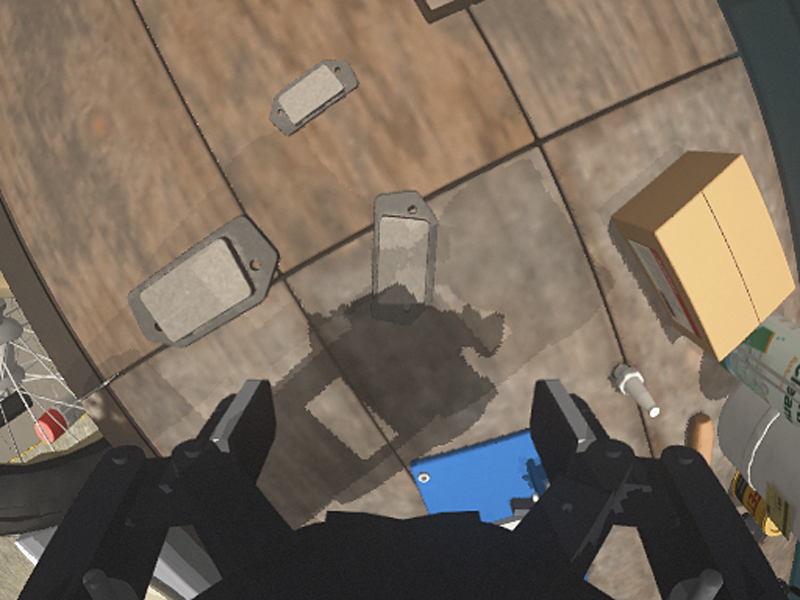

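Wrist view: the pad spans (373..437, 190..323) px, long axis nearly vertical in the image. I'll take one enlarged crop to refine and confirm it.

```bash
python3 - <<'E'
from h import *
f=np.load("pics/w1.npz");im=f["frame"]
c=cv2.resize(im[115:215,225:295],None,fx=6,fy=6,interpolation=cv2.INTER_CUBIC)
c=cv2.convertScaleAbs(c,alpha=1.3,beta=10)
for k in range(0,70,10):cv2.putText(c,str(225+k),(k*6,9),0,.35,(255,0,0))
for k in range(0,100,10):cv2.putText(c,str(115+k),(0,k*6+4),0,.35,(255,0,0))
cv2.imwrite("pics/w1c.png",cv2.cvtColor(c,cv2.COLOR_RGB2BGR))
E
```

```text
(no output)
```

View pics/w1c.png

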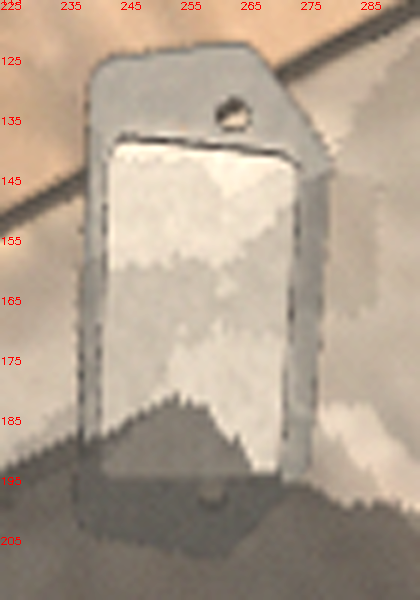

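```bash
cat >> h.py <<'E'
def fit(M,W):
    mc,wc=M.mean(0),W.mean(0);H=(M-mc).T@(W-wc);t=np.arctan2(H[0,1]-H[1,0],H[0,0]+H[1,1])
    Rm=np.array([[np.cos(t),-np.sin(t)],[np.sin(t),np.cos(t)]]);o=wc-Rm@mc
    return o,t,np.linalg.norm(W-(M@Rm.T+o),axis=1)
E
python3 - <<'E'
from h import *
from bench import kinematics
f=np.load("pics/w1.npz")
W=at_z(f,np.array([[110,142],[299,160],[282,474],[100,474]])/6+[225,115],.012,True)[:,:2]
o,t,e=fit(np.array([[-.018,.032],[.016,.032],[.016,-.032],[-.018,-.032]]),W)
print(o,np.degrees(t),e.round(4),[np.linalg.norm(W[i]-W[(i+1)%4]).round(4) for i in range(4)])
E=at_z(f,np.array([[180,47],[165,555],[84,250],[320,300]])/6+[225,115],.0045,True)[:,:2]
c,s=np.cos(t),np.sin(t);print("plate end/edge in pad frame",((E-o)@np.array([[c,-s],[s,c]])).round(4).tolist())
E
```

```text
[0.57162014 0.24982142] -30.51988578964745 [0.0011 0.0029 0.0027 0.0013] [np.float64(0.0335), np.float64(0.0585), np.float64(0.0337), np.float64(0.0617)]
plate end/edge in pad frame [[-0.0062, 0.0477], [-0.0052, -0.0491], [-0.0222, 0.0098], [0.0215, 0.0022]]
```

Plate measures 43.7 x 97 mm, so this is the pad. I'll grasp it 15 mm behind its centre, because its +y end goes in first.

```bash
cat >> h.py <<'E'
PADO=np.array([.57162,.24982]);PADT=np.radians(-30.5)
def rot(t): return np.array([[np.cos(t),-np.sin(t)],[np.sin(t),np.cos(t)]])
JO=np.array([.58517,-.03379]);JT=np.radians(-9.79)
def J(x,y,o=None,t=None): # jig frame -> world xy
    return (JO if o is None else o)+rot(JT if t is None else t)@[x,y]
E
python3 - <<'E'
from h import *
from bench import env, kinematics, monitor, eyes
g=PADO+rot(PADT)@[-.001,-.015];q=down(PADT)
env.reach([*g,.06],q)
print("guard",env.movel([*g,.0055],.06,guard=8))
env.close_gripper(50)
s=monitor.sense();print(s["clock"],s["position"],s["finger_gap"],s["gripper_force"],s["contact_force"])
env.movel([*g,.12],.15)
s=monitor.sense();print(s["finger_gap"],s["gripper_force"],s["contact_force"])
env.reach([*J(-.043-.042-.015,.001),.12],down(JT-np.pi/2))
s=monitor.sense();print(s["clock"],s["position"],s["finger_gap"],np.round(s["joints"],2))
f=eyes.grab_frame("wrist");np.savez("pics/w2.npz",**f)
cv2.imwrite("pics/w2.png",cv2.cvtColor(cv2.resize(f["frame"],(800,600),interpolation=cv2.INTER_CUBIC),cv2.COLOR_RGB2BGR))
M=[(-.115,.105),(-.115,-.085),(.031,.105),(-.023,-.22),(.023,-.22),(-.023,-.085)]
print((proj(f,[[*J(*m),.01] for m in M],True)*800/512).round(0).tolist())
print("bar corners",(proj(f,[[*J(x,y),.018] for x,y in((-.092,.014),(-.092,-.014))],True)*800/512).round().tolist())
E
```

```text
guard False
5.5167 [0.5631463  0.23738618 0.00549706] 0.0021509172877667506 0.0 [0.0481177  0.83984153 0.80977196]
0.0030858307927305187 0.0 [ 0.50310422  0.5816121  -0.32041625]
7.4667 [ 0.48710891 -0.01525232  0.1198473 ] -0.0008491830833298833 [-0.27  0.32  1.73  0.    1.09  1.47]
[[242.0, 304.0], [536.0, 305.0], [230.0, 75.0], [721.0, 178.0], [724.0, 113.0], [545.0, 160.0]]
bar corners [[380.0, 272.0], [427.0, 272.0]]
```

View pics/w2.png

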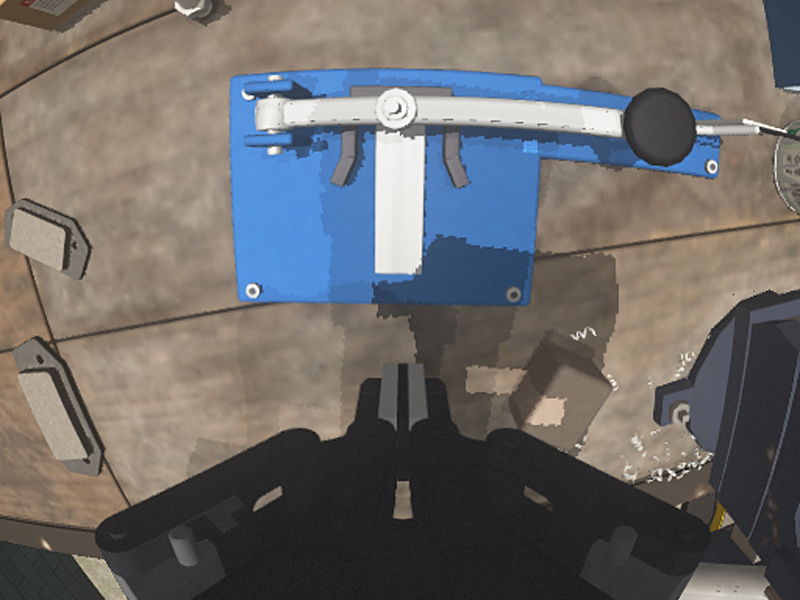

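The gripper shut empty: the pad was not held, and it's still visible at the left near (47,238). I'll check the tool against the camera calibration and find where the pad is now.

```bash
python3 - <<'E'
from h import *
from bench import env, kinematics, monitor, eyes
f=np.load("pics/w2.npz");S=800/512
s=monitor.sense()
print("tcp px",proj(f,s["position"],True)*S, "hold pt z",env.hold_point_z)
for n,p in(("pad",[0,0]),("+y",[0,.049]),("-y",[0,-.049]),("+x",[.022,0]),("-x",[-.022,0])):
    print(n,(proj(f,[*(PADO+rot(PADT)@p),.0045],True)*S).round(0))
env.release()
g=PADO+rot(PADT)@[-.001,0]
env.reach([*g,.16],down(PADT))
f=eyes.grab_frame("wrist");np.savez("pics/w3.npz",**f)
f1=np.load("pics/w1.npz")
a=f["frame"][100:250,200:300];b=f1["frame"][100:250,200:300]
c=cv2.resize(np.hstack([a,b]),None,fx=4,fy=4,interpolation=cv2.INTER_CUBIC)
for k in range(0,100,20):cv2.putText(c,str(200+k),(k*4,9),0,.35,(255,0,0))
for k in range(0,150,10):cv2.putText(c,str(100+k),(0,k*4+4),0,.35,(255,0,0))
cv2.imwrite("pics/w3c.png",cv2.cvtColor(cv2.convertScaleAbs(c,alpha=1.2),cv2.COLOR_RGB2BGR))
s=monitor.sense();print(s["clock"],s["position"],s["finger_gap"])
E
```

```text
tcp px [[400.12521   356.8403957]] hold pt z 0.0187
pad [[ 42. 235.]]
+y [[  3. 217.]]
-y [[ 87. 254.]]
+x [[ 45. 207.]]
-x [[ 39. 261.]]
9.4417 [0.57088231 0.24899004 0.15985845] 0.9979648579579165
```

View pics/w3c.png

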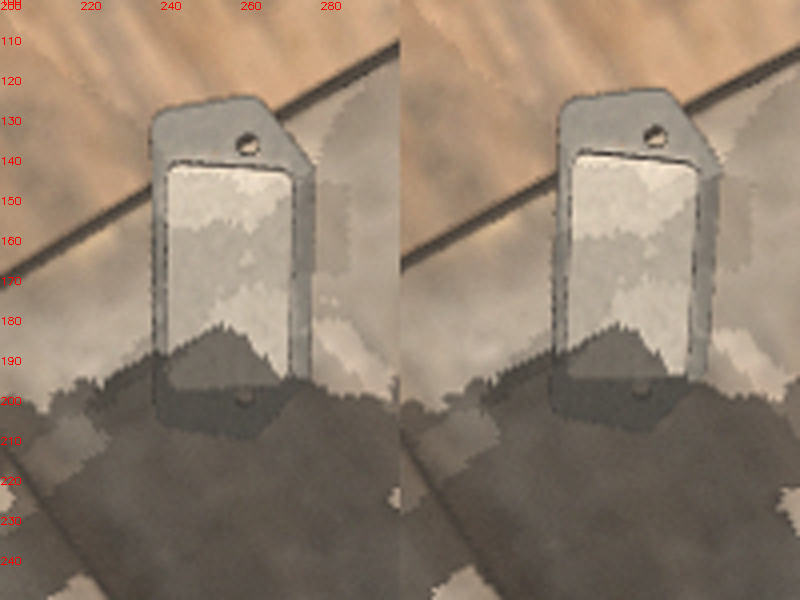

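The pad hasn't moved, so the fingers closed above it. The fingertips also look higher in the wrist view than the TCP does. I'll measure the true tip height by touching bare bench with shut fingers.

```bash
python3 - <<'E'
from h import *
from bench import env, kinematics, monitor, eyes
def P(t):
    s=monitor.sense();print(t,round(s["clock"],2),np.round(s["position"],4),round(s["finger_gap"],3),np.round(s["contact_force"],1))
env.close_gripper(40)
q=down(PADT)
env.reach([.53,.13,.03],q);P("above")
try:
    r=env.movel([.53,.13,-.025],.04,guard=5);P(("touch",r))
except env.MotionError as e: print(e)
env.movel([.53,.13,.04],.15);P("up")
E
```

```text
above 10.97 [0.5312 0.1305 0.0311] -0.003 [ 0.8 -0.7  0. ]
('touch', True) 12.18 [ 0.5299  0.13   -0.0224] 0.0 [-1.6 -0.6  5.8]
up 12.74 [0.5296 0.13   0.0393] -0.004 [ 0.6 -0.6 -0.6]
```

The tips are about 22 mm short of the stated TCP, so I'll shift all z targets down by 22 mm and grasp again.

```bash
cat >> h.py <<'E'
TIP=-.022
def P(t,mon):
    s=mon.sense();print(t,round(s["clock"],2),np.round(s["position"],4),round(s["finger_gap"],3),np.round(s["gripper_force"],1),np.round(s["contact_force"],1))
E
python3 - <<'E'
from h import *
from bench import env, kinematics, monitor, eyes
g=PADO+rot(PADT)@[-.001,-.015];q=down(PADT)
env.release()
env.reach([*g,.03],q)
print("guard",env.movel([*g,.006+TIP],.06,guard=8))
env.close_gripper(50);P("closed",monitor)
env.movel([*g,.10],.15);P("lifted",monitor)
env.hold(.1)
f=eyes.grab_frame("wrist");np.savez("pics/w4.npz",**f)
E
```

```text
guard False
closed 15.52 [ 0.5633  0.2375 -0.0155] 0.372 49.8 [-2.1  0.6  4.8]
lifted 16.44 [0.5625 0.2372 0.0988] 0.37 49.7 [-0.5 -1.1 -2.5]
```

Held (gap 0.37, about 32 mm). Next I'll carry it to the front of the bar, hover just above, and look.

```bash
python3 - <<'E'
from h import *
from bench import env, kinematics, monitor, eyes
p=J(-.043-.048-.015,.001);q=down(JT-np.pi/2)
env.reach([*p,.09],q)
env.movel([*p,.0025+.006],.15);P("hover",monitor)
f=eyes.grab_frame("wrist");np.savez("pics/w5.npz",**f)
c=f["frame"][0:300,100:400];c=cv2.resize(c,(600,600),interpolation=cv2.INTER_CUBIC)
cv2.imwrite("pics/w5.png",cv2.cvtColor(c,cv2.COLOR_RGB2BGR))
def pr(t,pts): print(t,((proj(f,pts,True)-[100,0])*2).round(0).tolist())
pr("bar front",[[*J(-.092,y),.018] for y in(.014,-.014)])
pr("guides inner x=-.024",[[*J(-.024,y),.027] for y in(.0245,-.0245)])
pr("guides mouth x=-.039",[[*J(-.039,y),.027] for y in(.029,-.029)])
pr("pad front corners expected",[[*J(-.091+.0495,y),.028] for y in(.022,-.022)])
E
```

```text
hover 18.32 [ 0.4816 -0.0146  0.0091] 0.372 49.7 [-0.3 -0.3 -1.2]
bar front [[268.0, 427.0], [367.0, 427.0]]
guides inner x=-.024 [[218.0, 181.0], [417.0, 181.0]]
guides mouth x=-.039 [[201.0, 242.0], [434.0, 242.0]]
pad front corners expected [[229.0, 251.0], [407.0, 251.0]]
```

View pics/w5.png

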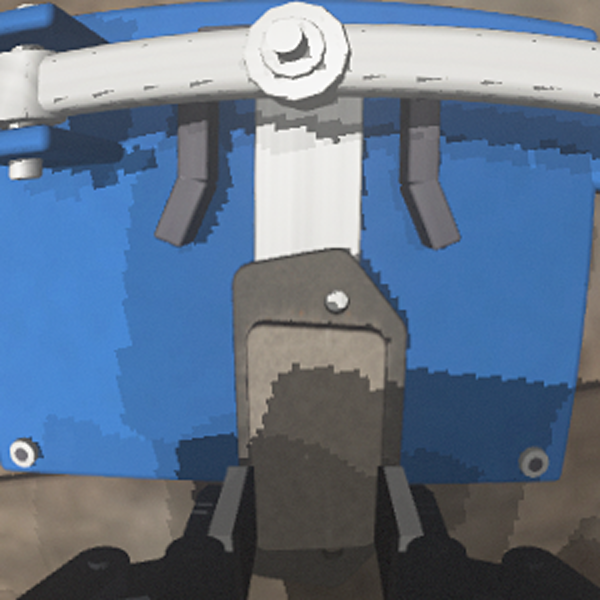

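The pad is about 3 mm to the image right of the bar and guides: pad centre u≈320, bar centre 308, guides 210/402. I'll shift +3 mm along jig y, set down, and slide in under guard.

```bash
cat >> h.py <<'E'
JO=JO+rot(JT)@[0,.003]
E
python3 - <<'E'
from h import *
from bench import env, kinematics, monitor, eyes
jf=lambda: (rot(-JT)@(monitor.sense()["position"][:2]-JO)+[.043,0]).round(4)
T=lambda nx:J(-.043+nx-.015,.001)
env.movel([*T(-.048),.0085],.05)
r=env.movel([*T(-.048),-.002],.03,guard=3);P(("down",r),monitor)
z=monitor.sense()["position"][2]+.0003
r=env.movel([*T(-.02),z],.06,guard=8);P(("slide1",r),monitor);print(jf())
if not r:
    r=env.movel([*T(.006),z],.04,guard=8);P(("slide2",r),monitor);print(jf())
f=eyes.grab_frame("wrist");np.savez("pics/w6.npz",**f)
E
```

```text
('down', True) 18.92 [ 0.4816 -0.0119  0.0021] 0.372 50.7 [-1.3 -0.4  6.5]
('slide1', True) 19.12 [ 0.4826 -0.012   0.0022] 0.376 50.6 [-0.9  1.1  6.2]
[-0.0618  0.0011]
```

```bash
python3 - <<'E'
from h import *
from bench import env, kinematics, monitor, eyes
jf=lambda: (rot(-JT)@(monitor.sense()["position"][:2]-JO)+[.043+.015,0]).round(4)
T=lambda nx:J(-.043+nx-.015,.001)
z=.0029
env.movel([*T(-.0465),z],.03);P("up",monitor)
r=env.movel([*T(-.02),z],.05,guard=9);P(("slide1",r),monitor);print(jf())
if not r:
    r=env.movel([*T(.006),z],.04,guard=9);P(("slide2",r),monitor);print(jf())
f=eyes.grab_frame("wrist");np.savez("pics/w6.npz",**f)
E
```

```text
up 19.43 [ 0.4828 -0.0121  0.0027] 0.371 49.8 [ 1.  -0.1 -1.4]
('slide1', False) 20.11 [ 0.5089 -0.0166  0.0028] 0.37 49.8 [-1.2 -0.7 -1.6]
[-0.0201  0.001 ]
('slide2', True) 20.63 [ 0.5285 -0.0199  0.0025] 0.374 50.3 [-1.5 -0.1  3.6]
[-0.0002  0.0011]
```

```bash
python3 - <<'E'
from h import *
from bench import env, kinematics, monitor, eyes
jf=lambda: (rot(-JT)@(monitor.sense()["position"][:2]-JO)+[.043+.015,0]).round(4)
T=lambda nx:J(-.043+nx-.015,.001)
r=env.movel([*T(.006),.0028],.02,guard=12);P(("slide3",r),monitor);print(jf())
f=eyes.grab_frame("wrist");np.savez("pics/w6.npz",**f)
c=cv2.resize(f["frame"][0:300,100:400],(600,600),interpolation=cv2.INTER_CUBIC)
cv2.imwrite("pics/w6.png",cv2.cvtColor(c,cv2.COLOR_RGB2BGR))
E
```

```text
('slide3', True) 20.92 [ 0.5284 -0.0198  0.0024] 0.376 50.6 [-1.2  0.2  5.9]
[-0.0003  0.0011]
```

View pics/w6.png

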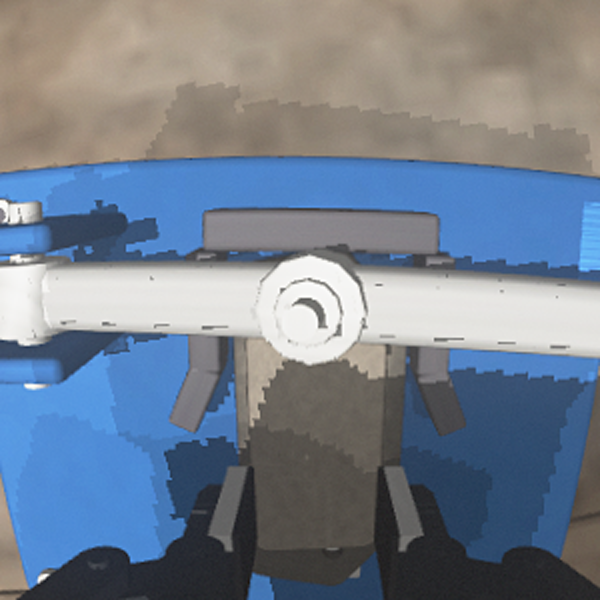

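Pad lies between the guides, with its front end under the foot tip by the lever and its tail near v≈583. Motion is blocked at nest x ≈ 0, which matches the back stop. I'll release, rise, and check the tail and stop positions numerically.

```bash
python3 - <<'E'
from h import *
from bench import env, kinematics, monitor, eyes
f=np.load("pics/w6.npz")
nf=lambda f,c,z:(rot(-JT)@(at_z(f,np.array([c])/2.+[100,0],z,True)[0,:2]-JO)+[.043,0]).round(4)
for z in(.024,.027,.03):print("stop top front",z,nf(f,[320,253],z))
print("tail",nf(f,[300,583],.0225),nf(f,[345,582],.0225))
print("guide inner",nf(f,[213,360],.027),nf(f,[422,360],.027),"lining sides",nf(f,[248,400],.030),nf(f,[388,400],.030))
env.release()
p=monitor.sense()["position"];env.movel([p[0],p[1],.12],.15);P("up",monitor)
f=eyes.grab_frame("wrist");np.savez("pics/w7.npz",**f)
# lever pad / pointer geometry
hsv=cv2.cvtColor(f["frame"],cv2.COLOR_RGB2HSV)
m=(f["frame"].max(2)<75).astype(np.uint8);m[190:]=0
n,l,st,ce=cv2.connectedComponentsWithStats(m)
for i in range(1,n):
    if st[i,4]>150:print("dark",st[i],ce[i].round(1),nf(f,(ce[i]-[100,0])*2,.091)-[.043,0])
print("expected lever pad px",proj(f,[*J(0,-.125),.091],True))
E
```

```text
stop top front 0.024 [ 0.0485 -0.0007]
stop top front 0.027 [ 0.0488 -0.0007]
stop top front 0.03 [ 0.0491 -0.0007]
tail [-0.0483  0.005 ] [-0.048  -0.0086]
guide inner [0.0226 0.0257] [ 0.0226 -0.026 ] lining sides [0.0132 0.017 ] [ 0.0132 -0.0175]
up 22.47 [ 0.5273 -0.0195  0.1191] 1.001 0.0 [ 1.2 -0.2  0.2]
dark [128   0 154  49 355] [191.6  18.5] [0.0721 0.0429]
dark [  0  40 111  53 204] [56.4 63.1] [0.0552 0.1497]
dark [ 400  110   46   50 1671] [423.4 135. ] [-0.002  -0.1192]
dark [277 147   7  43 209] [279.9 169.8] [-0.0298 -0.0144]
expected lever pad px [[430.04165035 132.76198327]]
```

```bash
python3 - <<'E'
from h import *
from bench import env, kinematics, monitor, eyes
f=np.load("pics/w7.npz")
for y in(.006,-.006):
    xs=np.arange(-.060,-.026,.002);u=proj(f,[[*J(x-.043,y),.0225] for x in xs],True)
    print([(round(x*1e3),f["frame"][int(round(b)),int(round(a))].tolist()) for x,(a,b) in zip(xs,u)])
q=down(JT)
env.close_gripper(40)
env.reach([*J(-.03,-.123),.15],q)
env.movel([*J(0,-.123),.12],.15)
P("over",monitor)
r=env.movel([*J(0,-.123),.085+TIP],.03,guard=1.5);P(("touch",r),monitor);print("tip z",monitor.sense()["position"][2]-TIP)
E
```

```text
[(-60, [65, 110, 166]), (-58, [66, 111, 167]), (-56, [67, 113, 170]), (-54, [67, 112, 171]), (-52, [66, 111, 170]), (-50, [66, 113, 170]), (-48, [78, 106, 148]), (-46, [100, 95, 89]), (-44, [103, 98, 92]), (-42, [89, 86, 82]), (-40, [56, 56, 56]), (-38, [59, 58, 59]), (-36, [56, 56, 57]), (-34, [57, 56, 58]), (-32, [79, 75, 72]), (-30, [79, 75, 73]), (-28, [77, 74, 71])]
[(-60, [66, 110, 167]), (-58, [60, 102, 152]), (-56, [43, 58, 81]), (-54, [48, 79, 118]), (-52, [65, 112, 170]), (-50, [40, 57, 79]), (-48, [60, 58, 57]), (-46, [57, 55, 54]), (-44, [56, 55, 55]), (-42, [56, 56, 56]), (-40, [58, 58, 58]), (-38, [49, 47, 49]), (-36, [105, 105, 104]), (-34, [106, 106, 105]), (-32, [68, 66, 62]), (-30, [80, 77, 73]), (-28, [77, 75, 70])]
over 25.29 [ 0.5645 -0.1518  0.1199] 0.004 0.0 [-1.4 -0.2  0.8]
('touch', True) 26.85 [ 0.5646 -0.1522  0.0671] -0.003 0.7 [ 2.2 -0.5  1.6]
tip z 0.08914538896374494
```

The tail edge is at nest x ≈ -48 as before, so the pad is still seated. Now the press, in steps along the arc.

```bash
python3 - <<'E'
from h import *
from bench import env, kinematics, monitor, eyes
for h,dy in((.070,-.0025),(.063,-.0035),(.056,-.0042),(.051,-.0048),(.048,-.005)):
    r=env.movel([*J(0,-.123+dy),h+TIP],.04,guard=9);env.hold(.15);P((h,r),monitor)
    if r:break
s=eyes.grab_frame("scene");np.savez("pics/s1.npz",**s);f=eyes.grab_frame("wrist");np.savez("pics/w8.npz",**f)
# scale region in the scene camera, before/after
b=np.load("pics/scene0.npz");u=proj(s,[*J(0,-.195),.06])[0].round().astype(int);print("scale px",u)
for nm,g in(("before",b["frame"]),("now",s["frame"])):
    r=g[u[1]-16:u[1]+14,u[0]-12:u[0]+12].astype(int);R_,G,B=r[...,0],r[...,1],r[...,2]
    ch=np.full(R_.shape,".");ch[(R_+G+B)/3>150]="W";ch[(R_+G+B)/3<60]="k";ch[(G-R_>25)&(G-B>10)]="G";ch[(R_-G>50)&(R_-B>50)]="R";ch[(B-R_>45)]="b"
    print(nm);print("\n".join("".join(x) for x in ch))
E
```

```text
(0.07, False) 27.63 [ 0.5642 -0.1545  0.0481] 0.005 1.1 [-1.6 -2.   2.1]
(0.063, False) 28.11 [ 0.5642 -0.1553  0.041 ] -0.003 1.1 [0.8 1.3 2.9]
(0.056, False) 28.58 [ 0.5642 -0.1561  0.0342] -0.001 2.2 [1.6 1.6 4.4]
(0.051, False) 29.01 [ 0.5641 -0.1567  0.0293] 0.003 2.7 [1.3 3.6 5.1]
(0.048, False) 29.41 [ 0.5642 -0.1568  0.0265] 0.002 3.1 [0.4 3.  6.1]
scale px [311 174]
before
..........b...........WW
b....................WWW
......b.b.............WW
...............b......WW
......................WW
.....................WWW
..b..WW..............WWW
.....WW......WW......WWW
....WW....WWW........WWW
....WW..WW...........WWW
...WW................WWW
..WWW................WWW
.WWWW................WWW
.WWW................WWWW
.WWW................WWWW
.....................WW.
........................
........................
.............G..........
..........GGGG..........
.......GGGGGG...........
.......GGG..............
.......G................
..........R.............
.........RRRRR..........
........RRRRR...........
.......RRRR.............
.......R................
............bbbbb.......
...bb.....bbbbbbbbW.....
now
kkkkkk..................
kkkkk...................
kkkkk...................
kkkkk...................
kkkkkkk.................
kkkkkkkk...kk...........
kkkkkkkkkkkkkk..........
kkkkkkkkkkkkk...........
kkkkkkkkkkkk............
kkkkkkkkkkk.............
kkkkkkkkkkk.............
kkkkkkkkk...............
kkkkkkkk................
kkkkkkk.................
kkkkkk..................
kkkk....................
k.......................
........................
........................
...........kkk..........
........kkkkk...........
........kkk.............
........................
........................
..........RRRR..........
........RRRRR...........
.......RRR..............
.......R................
k.............bb........
k............bbbb.......
```

The scene camera shows the pointer over the green band (rows 19–21), above the red. Force is 6.1 N, within the 5–8 N range. Hold and hand in.

```bash
python3 - <<'E'
from h import *
from bench import env, monitor, job
env.hold(3.0);P("held",monitor)
print(job.hand_in())
E
```

```text
held 32.51 [ 0.5642 -0.1568  0.0265] 0.004 3.1 [2.3 4.1 7.4]
the job is handed in; nothing more can be done
None
```

The job is handed in: by the camera and force readings, the middle-sized brake pad is against the back stop, lining up, and the lever was held over 3 s with the pointer in the green band (6–7 N), still held at hand-in, 32.5 s on the clock.

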